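# Stop the key cutter and swing its chip guard up

### The arm

A 6-joint arm with a two-finger parallel gripper is mounted at the origin on the work surface. World frame = base frame: x ahead of the robot, y to its left, z up, the work surface at z = 0. Lengths are in mm, angles in rad, forces in N, time in s.
With the tool pointing down it reaches from about 275 to 750 mm from the base axis. Payload 10.2 kg.
Tool frame: the origin (TCP) lies between the finger pads; the fingertips stand 17 mm ahead of it and the grasp point (between the pads) lies 2 mm behind it (tips_ahead is the distance from the TCP to the fingertips, in mm); z points along the fingers, y is the line along which they close (so a half turn about z gives the same grasp; the last joint's range is limited). The gripper opens to 85 mm and grips with 20 to 120 N. Pads are 22 mm wide; open, the fingers measure 114 mm over their backs; the gripper's body (76 mm by 85 mm) begins 54 mm behind the grasp point. The pads swing forward as they close: fully open they stand 13 mm farther back than shut.
Start: joints at [0.904, 0.313, 1.498, -0, 1.331, -0.223], TCP at [225.435, 474.142, 248.294] pointing down, gripper open.
Joint ranges: [-2.94, 2.94], [-0.97, 2.17], [0.19, 2.56], [-1.23, 4.37], [0.02, 3.11], [-2.88, 2.88]. Speed limits (rad/s): [2.39, 2.39, 3.01, 3.14, 3.14, 3.14].

### API

Orientations are given as a unit quaternion [w, x, y, z].
In Python, from rig import sense, capture, finish_job, boxes_of, tips_ahead gives the robot as it stands.
- The arm moves only by the tool drive_tool, never from a script. Its argument "commands" is text: rows parted by semicolons, each of 7 numbers parted by spaces: the shift along the world's x, y, z in units of 0.1 m (1.0 is 0.1 m), then the turn, a rotation vector about the world's x, y, z in units of pi/4 rad (1.0 is pi/4 rad), then the opening in per cent of the stroke, from 0 (shut) to 100 (fully open). A call has 1 to 20 rows; each row shifts and turns the commanded pose from where the row before left it; what a row does not reach is not made up. A row lasts 1/12 s, in which the tool goes at most 41.7 mm and 7.16 degrees, less where a joint would pass 70% of its speed; a pose out of reach is approached as far as the arm can. A call with a number of a shift or a turn outside -1 to 1 is refused whole. A call with a gripper value outside its range is refused whole. The fingers move at their own pace and stop on an object; "force" is the grip in N (left out, the last holds). Time passes only in rows, so rows that do not move let the fingers close. It gives the time, the measured TCP pose, the force, the opening and the grip force at its end, in the units of the state.
- sense(): the state, without advancing time (a new reading comes with each control period).
- capture(name): name is "scene" or "top"; returns a dict with "pixels" (480x640x3 uint8, blue, green, red), "fov_y" (degrees; the focal length in pixels is half the picture's height over the tangent of half this angle, whatever the lens; pixels are square), "cx", "cy" (the principal point, pixels), "k1" (the pictures are not rectified: a ray, as slopes to the right and down, at radius r is drawn at 1 + k1 r^2 times it, then the intrinsics apply), "position" and "attitude" of the camera in the world. Camera axes: x right, y down, z forward; pixel columns grow to the right and rows downward; lengths in mm; the calibration is good to about 2 mm. A picture is of the moment at which its call begins. There is no depth.
- finish_job(): hands the job in; it is judged then, once.
Trained networks look in a picture, given as the dict that the camera call returned (one of the last four; its "shot" number tells which), for a name from the list of things; names that differ only in an ending like _2 or _b are one class to them, and where a whole thing is asked for, a point or a joint stands for the part that bears it (a point fixed in the world has none). Each returns a list of dicts, best first, with "confidence" (0 to 1); they miss things now and then, are a little off and sometimes report something else, mostly with a low value. They report only what shows in the picture. A call takes as long as a camera call.
- boxes_of(picture, name): "position" ([column, row] in pixels, amid what is visible of it).
The state is a dict: "time_s": time; "joints": joint angles; "dq": joint speeds; "tau": joint torques, N m; "eef_pos": TCP position; "ee_rot": TCP orientation; "force": force on the tool from outside, world axes, zero at the start; "wrist_torque": the same for the moment, N m; "grip_width": opening from 0.0 (shut) to 1.0 (fully open); "grip_force": force on a finger pad.
Only numpy, scipy, OpenCV 4.12 (cv2) and the standard library are available. Lean on these libraries where they do the work, as an engineer would, in place of code of your own. Each camera call takes 0.05 s, during which the arm holds its last target. There are 200 camera calls.

### The job

Make the key-cutting machine ready for loading: first press the wide stop button on the switch box fully down and let it go, then push the machine's counterweighted chip guard up past its balance point so that it swings to its upper stop and stays raised by itself. Do it all by pushing with the fingers: do not grip or pinch the guard's crossbar, do not press the small start button, and leave the oil bottle, padlock and carton where they are.

Things in the scene. Friction and masses are not known exactly. Their poses are not given: they have to be found in the camera images.
- machine: Key-cutting machine with an orange casing, fixed to the counter, 280 mm deep (its x) by 300 mm wide (its y). Origin: centre of its underside, on the counter. Its -x axis points out of its front, where the guard's crossbar is; +z is up. The base is 45 mm high; vises and motor housing under the guard reach up to 90 mm. The guard's side brackets are at its rear.
- guard (a joint): Hinge angle of the chip guard (rad): 0 = down, resting on its lower stop; grows as the crossbar swings up and to the rear (towards the machine's +x); 1.25 = upper stop. Its balance point is at about 0.62: below it the guard falls back down, above it the counterweight carries it to the upper stop and holds it there. Lifting it takes under 4 N at the crossbar, and it swings lightly damped.
- guard_hinge (a point): Middle of the guard's hinge axis, on the fixed brackets: 80 mm behind the machine's centre and 125 mm above the counter. The axis is level, along the machine's y. From it the guard runs forward to the crossbar: a flat aluminium side arm at either end (252 mm apart), a clear sheet between them; its counterweight is a dark steel cylinder above the hinge.
- crossbar (a point): Middle of the guard's crossbar, a straight round steel bar of 18 mm diameter and 272 mm length across the front of the guard, along the machine's y. At joint 0 it lies 200 mm in front of the hinge axis and 30 mm above it, so 155 mm above the counter, with free space under it (down to 45 mm above the counter) and in front. Its axes turn with the guard; at joint 0 they are the machine's.
- switchbox: Grey switch box fixed to the counter, 75 x 150 x 45 mm, turned any way round. Origin: centre of its underside. It carries two round black push buttons, whose tops stand 67 mm above the counter: the stop button 38 mm towards its +y, the start button 42 mm towards its -y.
- stop_top (a point): Centre of the top of the stop button, the wide one of the two (44 mm diameter; it stands 10 mm proud of a 60 mm steel collar). Press straight down.
- stop (a joint): Travel of the stop button (m): 0 = out, 0.006 = fully down; a spring needs 5 N for full travel and pushes it back out.
- start_top (a point): Centre of the top of the start button, the small one of the two (20 mm diameter, in a 36 mm collar). Not to be pressed.
- start (a joint): Travel of the start button (m): 0 = out, 0.006 = fully down.
- oil_mid (a point): Loose white oil bottle with black cap, 48 mm diameter, 120 mm high, standing; the point is half-way up. Leave it alone.
- padlock_mid (a point): Loose brass padlock lying flat, body 45 x 50 x 22 mm with a steel shackle towards its +x; the point is at the middle of the body. Leave it alone.
- carton_mid (a point): Loose cardboard carton, 60 x 90 x 40 mm; the point is at its centre. Leave it alone.

How it is judged (in metres and radians):
On the way, in this order (a step that is already met when the one before it is completed fails the run):
1. the stop button is pressed down, with the guard still down (value of joint stop above 0.0048 m and value of joint guard below 0.15 rad), for 0.05 s.
2. the stop button is let go (value of joint stop below 0.0015 m), for 0.05 s.
3. the guard is raised to its upper stop (value of joint guard above 1.15 rad), for 0.2 s.
At the end, for the whole second after the job is handed in: The guard rests raised at its upper stop (hinge above 1.15 rad, still), both buttons are out, and the three loose things are within 30 mm of where they were (value of joint guard above 1.15 rad and velocity of joint guard between -0.1 and 0.1 rad/s and value of joint each of stop, start below 0.0015 m and distance of each of oil_mid, padlock_mid, carton_mid from where it was at the start of the episode below 0.03 m); the robot touches nothing.
It fails at once if the start button is pressed (value of joint start above 0.003 m).
It fails at once if the guard's crossbar is taken between the fingers (x of the grasp point in the frame of crossbar between -0.011 and 0.011 m and z of the grasp point in the frame of crossbar between -0.011 and 0.011 m and y of the grasp point in the frame of crossbar between -0.135 and 0.135 m and contact force between the fingers and machine above 0.3 N).
It fails at once if a loose thing is lifted or shifted by more than 30 mm (distance of any of oil_mid, padlock_mid, carton_mid from where it was at the start of the episode above 0.03 m).
It also fails if it takes over 42 s, if anything falls off the work surface, if the arm or the gripper's body presses on something with over 40 N, if the wrist force passes 120 N, or if a joint passes its speed limit or range.

## Working session

There is one attempt and no reset: what is moved stays moved. The work goes in short steps, Python scripts to look and compute and a tool call to move; the robot and the scene stay as the last step left them, time stands still between calls to the robot, and variables do not carry over. Pictures are saved under pics/ and viewed, at most 10 in all, crops included, and the job is handed in when it is done.

Besides the shell and the picture viewer there is one more tool, called in YAML: its name, and indented under it one key for each argument. drive_tool: Moves the arm, as the interface text tells. Shifts and turns lie within -1 to 1; 1 stands for 0.1 m of shift or pi/4 rad of turn. Its arguments: {"type":"object","properties":{"commands":{"type":"string"},"force":{"type":"number"}},"required":["commands"]}

```bash
mkdir -p pics
cat > h.py <<'E'
import numpy as np,cv2
from scipy.spatial.transform import Rotation as R
def cam(p):
    f=240/np.tan(np.radians(p["fov_y"])/2)
    a=np.array(p["attitude"],float)
    M=a if a.shape==(3,3) else R.from_quat(a[[1,2,3,0]]).as_matrix()
    return f,M,np.array(p["position"],float)
def to_z(p,uv,z):
    f,M,c=cam(p)
    d=np.array([(uv[0]-p["cx"])/f,(uv[1]-p["cy"])/f]);s=d.copy()
    for _ in range(20): s=d/(1+p["k1"]*(s@s))
    r=M@np.array([s[0],s[1],1.]); return c+r*(z-c[2])/r[2]
def proj(p,X):
    f,M,c=cam(p); q=M.T@(np.array(X,float)-c); s=q[:2]/q[2]; s=s*(1+p["k1"]*(s@s))
    return s*f+[p["cx"],p["cy"]]
E
python3 - <<'E'
from h import *
from rig import *
print(sense(), tips_ahead)
for n in("scene","top"):
    p=capture(n);cv2.imwrite(f"pics/{n}0.png",p["pixels"])
    print(n,{k:v for k,v in p.items() if k!="pixels"})
    for o,z in dict(stop_top=67,start_top=67,crossbar=155,guard_hinge=125,machine=45,switchbox=45,oil_mid=60,padlock_mid=11,carton_mid=20).items():
        for b in boxes_of(p,o)[:2]: print(o,np.round(b["position"],1),round(b["confidence"],2),to_z(p,b["position"],z).round())
E
```

```text
{'time_s': 0.0, 'joints': array([ 9.03565611e-01,  3.13446472e-01,  1.49844234e+00, -9.43732150e-06,
        1.33101630e+00, -2.23396653e-01]), 'dq': array([-0.00049958,  0.00061308, -0.00189368,  0.00050645, -0.00018129,
        0.0018947 ]), 'tau': array([ 2.81576858e-04, -4.12270045e+01, -2.59741974e+01, -1.65814808e-04,
        4.11391142e-03, -1.99728157e-05]), 'eef_pos': array([225.29567958, 473.93351195, 247.73489275]), 'ee_rot': array([-2.78529003e-04,  2.20098903e-01,  9.75477341e-01, -5.94205230e-04]), 'force': array([ 0.85066056, -0.04658165, -0.41838182]), 'wrist_torque': array([ 0.00503988,  0.0205408 , -0.08209612]), 'grip_force': 0.0, 'grip_width': 1.001162211768945} 17.0
scene {'fov_y': 57.846321808386584, 'cx': 321.8694636436216, 'cy': 234.82403405382271, 'k1': -0.08611002809121497, 'position': array([1043.76926263,   78.45085107,  886.1970848 ]), 'attitude': array([-0.17380517,  0.60118393,  0.74597014, -0.22781175]), 'shot': 1}
stop_top [195.1 212.7] 0.49 [ 522. -357.   67.]
start_top [224.9 202.6] 0.51 [ 479. -297.   67.]
crossbar [354.6 242.6] 0.63 [582.  32. 155
[... 367 characters left out ...]
cx': 328.3245080902752, 'cy': 236.75893950411296, 'k1': -0.0583232826418171, 'position': array([ 486.40127882,  -28.56901696, 1340.98855302]), 'attitude': array([ 0.02527404, -0.69676732,  0.71656184, -0.02038752]), 'shot': 2}
stop_top [480.2 248.5] 0.67 [ 533. -361.   67.]
start_top [466.4 258. ] 0.64 [ 513. -329.   67.]
start_top [453.2 272.4] 0.49 [ 481. -298.   67.]
crossbar [306.7 232.4] 0.79 [574.  23. 155.]
crossbar [496.4 183.6] 0.58 [ 665. -378.  155.]
guard_hinge [294.6 238.4] 0.85 [564.  51. 125.]
machine [292.6 240.2] 0.74 [565.  61.  45.]
switchbox [463.5 261. ] 0.65 [ 506. -327.   45.]
oil_mid [498.5 187.2] 0.56 [ 671. -411.   60.]
carton_mid [205.  231.5] 0.92 [592. 267.  20.]
```

View pics/top0.png

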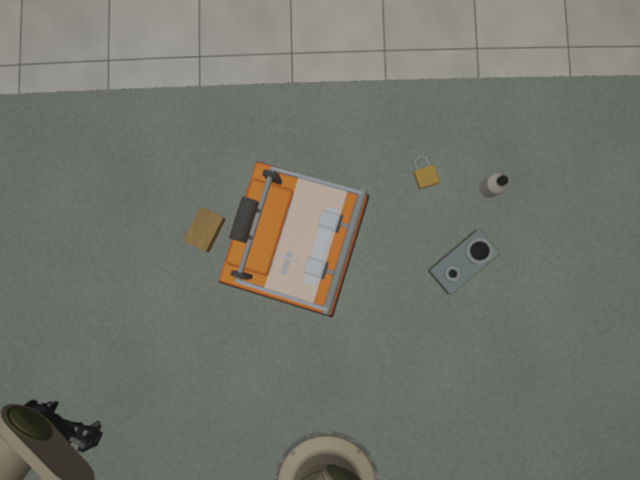

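View pics/scene0.png

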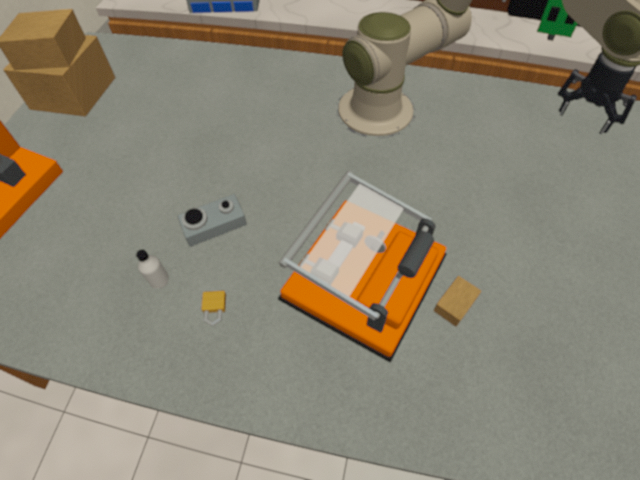

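The top view shows the stop button at about (480,250), the start button at (453,273), and the crossbar running from (364,193) to (330,312). The counterweight and hinge are at upper left, and the carton is behind the machine. The scene view agrees: the stop button is at (194,217) and the crossbar runs from (350,178) to (286,263).

Run:
```python
from h import *
from rig import *
P={n:capture(n) for n in("top","scene")}
# refine dark button centroids
for n,(u,v),z in(("top",(480,250),67),("top",(453,273),67),("scene",(194,216),67),("scene",(225,205),67)):
    g=P[n]["pixels"].max(2).astype(int); m=np.zeros_like(g); m[v-14:v+15,u-14:u+15]=1
    ys,xs=np.nonzero((g<60)&(m>0)); c=(xs.mean(),ys.mean()); print(n,c,len(xs),to_z(P[n],c,z).round(1))
# fit machine pose (x,y,yaw) by bar end points
from scipy.optimize import least_squares
obs=[("top",(365,192),(-120,-136,155)),("top",(330,314),(-120,136,155)),
("scene",(284,263),(-120,-136,155)),("scene",(350,176),(-120,136,155))]
def pt(q,m):
    c,s=np.cos(q[2]),np.sin(q[2]);return [q[0]+c*m[0]-s*m[1],q[1]+s*m[0]+c*m[1],m[2]]
best=None
for y0 in(1.3,-1.8):
  r=least_squares(lambda q:np.concatenate([proj(P[n],pt(q,m))-uv for n,uv,m in obs]),[567,60,y0])
  if best is None or r.cost<best.cost:best=r
print(best.x,best.fun.round(1))
q=best.x
for m in((-120,-136,155),(-120,0,155),(-120,136,155),(80,0,125)): print(m,np.round(pt(q,m)))
for m in((-140,-150,45),(-140,150,45),(140,-150,45),(140,150,45)): print(proj(P["top"],pt(q,m)).round())
```

```text
top (np.float64(479.4186046511628), np.float64(250.3953488372093)) 258 [ 528.7 -358.6   67. ]
top (np.float64(452.4186046511628), np.float64(273.0232558139535)) 43 [ 479.9 -295.8   67. ]
scene (np.float64(193.22222222222223), np.float64(216.1058201058201)) 189 [ 532.5 -357.6   67. ]
scene (np.float64(225.0), np.float64(204.0)) 29 [ 483.1 -295.3   67. ]
[567.17726197  58.01471654   1.25684716] [-1.4 -2.1 -3.   1.2 -2.7  1.  -1.4 -4.2]
(-120, -136, 155) [659. -98. 155.]
(-120, 0, 155) [530. -56. 155.]
(-120, 136, 155) [401. -14. 155.]
(80, 0, 125) [592. 134. 125.]
[371. 194.]
[334. 320.]
[254. 160.]
[216. 285.]
```

drive_tool:
  commands: "0 0 0.4 0 0 0 0; 0.25 -0.3 0.4 0 0 0 0; 0.25 -0.3 0 0 0 0 0; 0.25 -0.33 0 0 0 0 0; 0.25 -0.33 0 0 0 0 0; 0.2 -0.36 0 0 0 0 0; 0.2 -0.36 0 0 0 0 0; 0.2 -0.36 0 0 0 0 0; 0.1 -0.4 0 0 0 0 0; 0.1 -0.4 0 0 0 0 0; 0 -0.4 0 0 0 0 0; 0 -0.4 0 0 0 0 0; 0 -0.4 0 0 0 0 0; 0 -0.4 0 0 0 0 0; 0 -0.4 0 0 0 0 0; 0 -0.4 0 0 0 0 0; 0 -0.4 0 0 0 0 0; 0 -0.4 0 0 0 0 0; 0 -0.4 0 0 0 0 0; 0 0 0 0 0 0 0"

```text
time_s: 2.77
eef_pos: [398.5, -197.6, 317.5]
ee_rot: [-0.0, 0.223, 0.975, -0.001]
force: [0.2, 0.6, -0.1]
grip_width: -0.002
grip_force: 0.0
```

drive_tool:
  commands: "0.26 -0.32 0 0 0 0 0; 0.26 -0.32 0 0 0 0 0; 0.26 -0.32 0 0 0 0 0; 0.27 -0.32 0 0 0 0 0; 0.27 -0.32 0 0 0 0 0; 0 0 -0.4 0 0 0 0; 0 0 -0.4 0 0 0 0; 0 0 -0.4 0 0 0 0; 0 0 -0.4 0 0 0 0; 0 0 -0.4 0 0 0 0; 0 0 -0.15 0 0 0 0; 0 0 0 0 0 0 0; 0 0 0 0 0 0 0"

```text
time_s: 3.85
eef_pos: [531.0, -351.8, 103.4]
ee_rot: [-0.0, 0.22, 0.975, 0.0]
force: [0.7, -0.3, 0.4]
grip_width: -0.001
grip_force: 0.0
```

Run:
```python
from h import *
from rig import *
s=sense();print(s["eef_pos"])
P=capture("scene");print(proj(P,s["eef_pos"]-[0,0,17]))
cv2.imwrite("pics/s1.png",cv2.resize(P["pixels"][120:320,100:350],(750,600)))
```

```text
[ 531.0063703  -351.8098459   103.36165623]
[193.58813456 211.12488892]
```

View pics/s1.png

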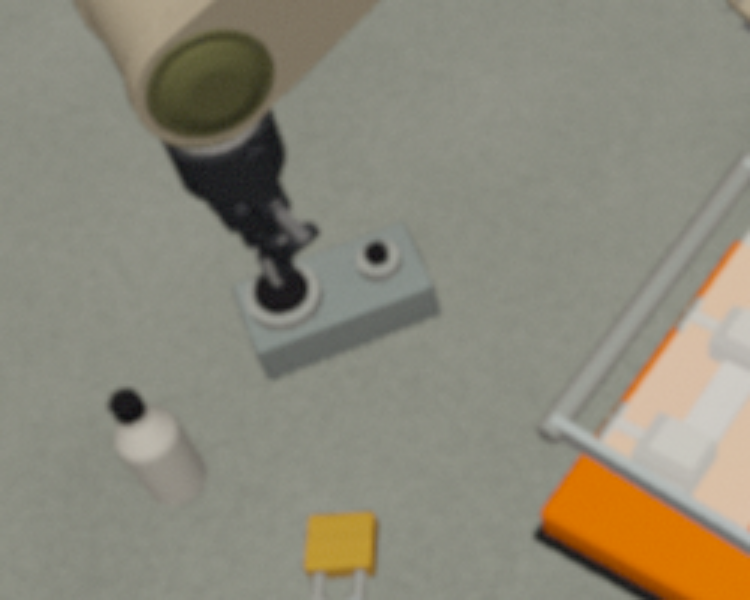

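The fingertips sit just above the stop button, at about crop (275,283), well clear of the start button at (376,254). Next I press.

drive_tool:
  commands: "0 -0.06 -0.1 0 0 0 0; 0 0 -0.08 0 0 0 0; 0 0 -0.04 0 0 0 0; 0 0 -0.03 0 0 0 0; 0 0 0 0 0 0 0; 0 0 0 0 0 0 0"

```text
time_s: 4.4
eef_pos: [530.8, -358.5, 78.8]
ee_rot: [0.0, 0.22, 0.975, -0.001]
force: [-1.9, -2.8, 4.2]
grip_width: 0.001
grip_force: 2.2
```

drive_tool:
  commands: "0 0 -0.02 0 0 0 0; 0 0 -0.01 0 0 0 0; 0 0 0 0 0 0 0; 0 0 0 0 0 0 0"

```text
time_s: 4.73
eef_pos: [531.0, -358.5, 77.8]
ee_rot: [0.001, 0.22, 0.976, -0.001]
force: [-6.1, 2.7, 17.7]
grip_width: -0.001
grip_force: 9.5
```

drive_tool:
  commands: "0 0 0.1 0 0 0 0; 0 0 0.3 0 0 0 0; 0 0 0.4 0 0 0 0; 0 0 0.4 0 0 0 0; 0 0.1 0.4 0 0 0 0; -0.1 0.3 0.3 0 0 0 0; -0.1 0.3 0 0 0 0 0; -0.1 0.3 0 0 0 0 0; 0 0 0 0 0 0 0"

```text
time_s: 5.48
eef_pos: [500.2, -254.6, 264.5]
ee_rot: [-0.0, 0.219, 0.976, 0.001]
force: [-0.7, 0.2, -0.1]
grip_width: 0.001
grip_force: 0.0
```

Run:
```python
from h import *
from rig import *
s=sense();print(s["joints"].round(3),s["eef_pos"].round(1),s["force"].round(1))
C=R.from_euler('z',90,degrees=True)
j=s["joints"]
def fk(j1,A,j4,j5,j6): return R.from_euler('z',j1)*R.from_euler('y',A)*R.from_euler('z',j4)*R.from_euler('y',j5)*R.from_euler('z',j6)*C
m=fk(j[0],j[1]+j[2],*j[3:]);q=s["ee_rot"]
print("fk err",(m.inv()*R.from_quat(q[[1,2,3,0]])).magnitude())
b=np.array([-.951,.309,0]);n=np.array([.309,.951,0])
for th in(45,60):
  for yawoff in (0,30):
   nn=R.from_euler('z',-yawoff,degrees=True).apply(n)
   z=np.array([*(nn[:2]*np.sin(np.radians(th))),-np.cos(np.radians(th))])
   for sg in(1,-1):
    y=sg*np.cross(z,[0,0,1]);y/=np.linalg.norm(y);x=np.cross(y,z)
    T=R.from_matrix(np.c_[x,y,z])
    w=np.array([530,-56,150])-220*z
    j1=np.arctan2(w[1],w[0])
    for A in(1.6,1.9,2.2):
        W=(R.from_euler('z',j1)*R.from_euler('y',A)).inv()*T*C.inv()
        print(th,yawoff,sg,A,w.round(),W.as_euler('ZYZ').round(2))
```

```text
[-6.800e-01  3.830e-01  1.357e+00  1.000e-03  1.402e+00 -1.810e+00] [ 500.2 -254.6  264.5] [-0.7  0.2 -0.1]
fk err 1.4057411137067354e-16
45 0 1 1.6 [ 482. -204.  306.] [ 0.78  1.61 -0.08]
45 0 1 1.9 [ 482. -204.  306.] [ 0.8   1.4  -0.29]
45 0 1 2.2 [ 482. -204.  306.] [ 0.86  1.2  -0.52]
45 0 -1 1.6 [ 482. -204.  306.] [0.78 1.61 3.06]
45 0 -1 1.9 [ 482. -204.  306.] [0.8  1.4  2.85]
45 0 -1 2.2 [ 482. -204.  306.] [0.86 1.2  2.62]
45 30 1 1.6 [ 414. -160.  306.] [0.74 1.22 0.32]
45 30 1 1.9 [ 414. -160.  306.] [0.84 1.01 0.09]
45 30 1 2.2 [ 414. -160.  306.] [ 1.02  0.83 -0.22]
45 30 -1 1.6 [ 414. -160.  306.] [ 0.74  1.22 -2.82]
45 30 -1 1.9 [ 414. -160.  306.] [ 0.84  1.01 -3.05]
45 30 -1 2.2 [ 414. -160.  306.] [1.02 0.83 2.93]
60 0 1 1.6 [ 471. -237.  260.] [ 1.04  1.69 -0.1 ]
60 0 1 1.9 [ 471. -237.  260.] [ 1.03  1.53 -0.36]
60 0 1 2.2 [ 471. -237.  260.] [ 1.06  1.38 -0.62]
60 0 -1 1.6 [ 471. -237.  260.] [1.04 1.69 3.04]
60 0 -1 1.9 [ 471. -237.  260.] [1.03 1.53 2.78]
60 0 -1 2.2 [ 471. -237.  260.] [1.06 1.38 2.52]
60 30 1 1.6 [ 388. -183.  260.] [1.02 1.21 0.18]
60 30 1 1.9 [ 388. -183.  260.] [ 1.14  1.07 -0.11]
60 30 1 2.2 [ 388. -183.  260.] [ 1.32  0.97 -0.44]
60 30 -1 1.6 [ 388. -183.  260.] [ 1.02  1.21 -2.96]
60 30 -1 1.9 [ 388. -183.  260.] [1.14 1.07 3.03]
60 30 -1 2.2 [ 388. -183.  260.] [1.32 0.97 2.7 ]
```

drive_tool:
  commands: "0 0 0 0 0 -0.153 0; 0 0 0 0 0 -0.153 0; 0 0 0 0 0 -0.153 0; 0 0 0 0 0 -0.153 0; 0 0 0 0 0 -0.153 0; 0 0 0 0 0 -0.153 0; 0 0 0 0 0 -0.153 0; 0 0 0 0 0 -0.153 0; 0 0 0 0 0 -0.153 0; 0 0 0 0 0 -0.153 0; 0 0 0 0 0 -0.153 0; 0 0 0 0 0 -0.153 0"

```text
time_s: 6.48
eef_pos: [501.3, -259.3, 263.5]
ee_rot: [-0.0, 0.811, 0.585, 0.0]
force: [-0.1, 0.4, 0.3]
grip_width: -0.002
grip_force: 0.0
```

drive_tool:
  commands: "0 0 0 0.141 -0.046 0 0; 0 0 0 0.141 -0.046 0 0; 0 0 0 0.141 -0.046 0 0; 0 0 0 0.141 -0.046 0 0; 0 0 0 0.141 -0.046 0 0; 0 0 0 0.141 -0.046 0 0; 0 0 0 0.141 -0.046 0 0; 0 0 0 0.141 -0.046 0 0; 0 0 0 0.141 -0.046 0 0; 0 0 0 0 0 0 0; 0 0 0 0 0 0 0"

```text
time_s: 7.4
eef_pos: [501.1, -259.8, 262.7]
ee_rot: [-0.294, 0.701, 0.508, 0.404]
force: [0.6, 0.3, -0.1]
grip_width: -0.001
grip_force: 0.0
```

Run:
```python
from h import *
from rig import *
s=sense();q=s["ee_rot"];print(s["joints"].round(2),s["eef_pos"].round(1));print(R.from_quat(q[[1,2,3,0]]).as_matrix().round(2))
```

```text
[-0.99  0.64  1.28  0.8   1.92 -0.68] [ 501.1 -259.8  262.7]
[[ 0.16  0.95  0.27]
 [ 0.48 -0.31  0.82]
 [ 0.87 -0.   -0.5 ]]
```

drive_tool:
  commands: "0.013 0.27 -0.206 0 0 0 0; 0.013 0.27 -0.206 0 0 0 0; 0.013 0.27 -0.206 0 0 0 0; 0.013 0.27 -0.206 0 0 0 0; 0.013 0.27 -0.206 0 0 0 0; 0 0 0 0 0 0 0; 0 0 0 0 0 0 0"

```text
time_s: 7.98
eef_pos: [507.9, -123.0, 161.3]
ee_rot: [-0.294, 0.7, 0.51, 0.404]
force: [0.4, -0.0, 0.5]
grip_width: -0.003
grip_force: 0.0
```

Run:
```python
from h import *
from rig import *
s=sense();q=s["ee_rot"];M=R.from_quat(q[[1,2,3,0]]).as_matrix();t=s["eef_pos"]+17*M[:,2]
print(s["eef_pos"].round(1),t.round(1))
A=capture("scene");B=capture("top")
print(proj(A,t),proj(B,t))
a=cv2.resize(A["pixels"][150:300,250:450],(800,600));cv2.imwrite("pics/a2.png",a)
b=cv2.resize(B["pixels"][170:335,225:445],(800,600));cv2.imwrite("pics/b2.png",b)
```

```text
[ 507.9 -123.   161.3] [ 512.4 -109.   152.7]
[294.96894412 204.46424375] [370.99854998 259.94692851]
```

View pics/a2.png

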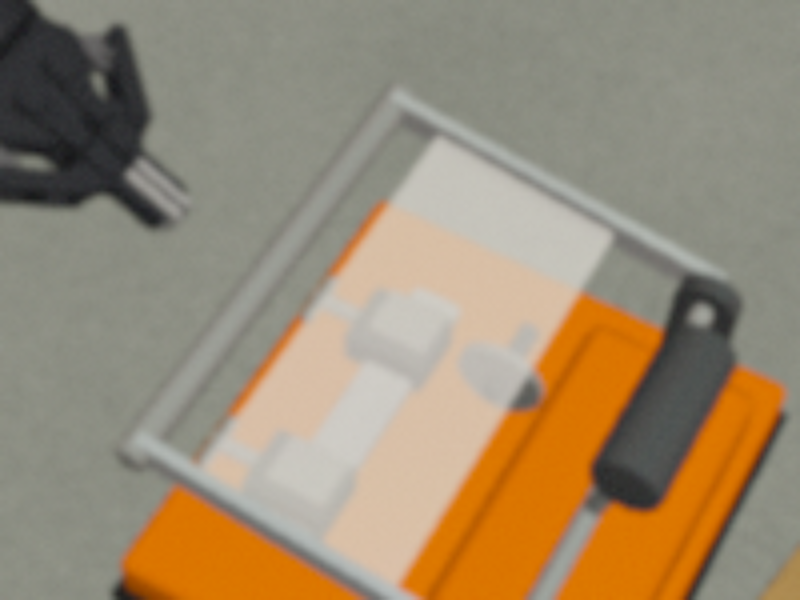

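View pics/b2.png

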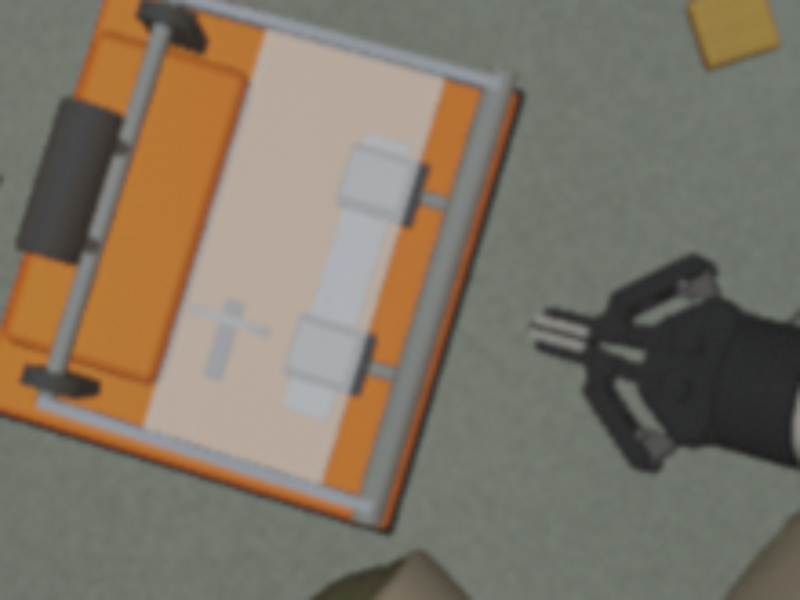

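The crop shows the fingertip at (533,327), which matches the prediction of (531,327). The crossbar's middle is at (435,302). I'll slide under the bar with about 15 mm of clearance.

drive_tool:
  commands: "0 0 -0.06 0 0 0 0; 0.04 0.12 -0.08 0 0 0 0; 0.04 0.12 -0.08 0 0 0 0; 0.04 0.12 -0.08 0 0 0 0; 0.04 0.12 -0.08 0 0 0 0; 0 0 0 0 0 0 0; 0 0 0 0 0 0 0"

```text
time_s: 8.67
eef_pos: [523.9, -76.8, 122.9]
ee_rot: [-0.294, 0.701, 0.509, 0.405]
force: [-0.1, -1.1, 0.2]
grip_width: 0.003
grip_force: 0.0
```

Run:
```python
from h import *
from rig import *
s=sense();q=s["ee_rot"];M=R.from_quat(q[[1,2,3,0]]).as_matrix();t=s["eef_pos"]+17*M[:,2]
print(s["eef_pos"].round(1),t.round(1))
A=capture("scene");B=capture("top")
for X in(t,[530,-56,155]): print(proj(A,X),proj(B,X))
a=A["pixels"][170:260,280:380];b=B["pixels"][200:290,300:400]
cv2.imwrite("pics/c3.png",cv2.resize(np.hstack([a,b]),(800,360),interpolation=cv2.INTER_CUBIC))
```

```text
[523.9 -76.8 122.9] [528.4 -62.8 114.4]
[314.95372464 224.5001841 ] [348.1415936  253.54666409]
[317.44069397 214.56384166] [345.36399252 252.20663983]
```

View pics/c3.png

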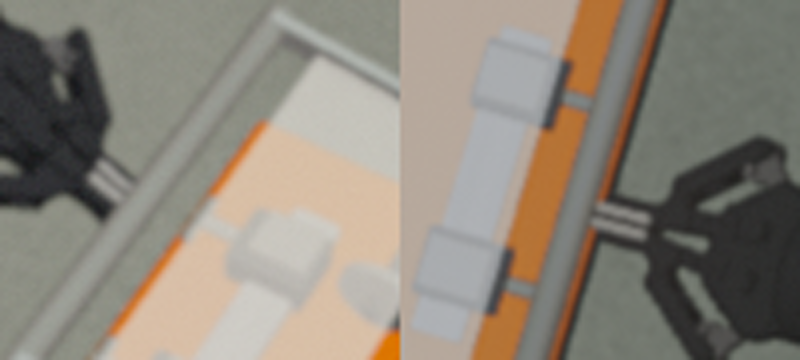

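The left half shows the fingertips disappearing under the bar at crop (125,205). In the right half, the tip reaches the bar's front edge at (595,215). I'll advance 10 mm and lift to contact.

drive_tool:
  commands: "0.03 0.1 0 0 0 0 0; 0 0 0.08 0 0 0 0; 0 0 0.08 0 0 0 0; 0 0 0.05 0 0 0 0; 0 0 0 0 0 0 0; 0 0 0 0 0 0 0"

```text
time_s: 9.27
eef_pos: [526.9, -66.7, 144.1]
ee_rot: [-0.293, 0.701, 0.509, 0.405]
force: [1.1, -1.8, -2.3]
grip_width: -0.002
grip_force: 1.2
```

drive_tool:
  commands: "0.01 0.02 0.1 0 0 0 0; 0.01 0.02 0.1 0 0 0 0; 0.01 0.02 0.1 0 0 0 0; 0.01 0.03 0.1 0 0 0 0; 0.015 0.05 0.11 0 0 0 0; 0.015 0.05 0.11 0 0 0 0; 0.015 0.05 0.11 0 0 0 0; 0 0 0 0 0 0 0"

```text
time_s: 9.93
eef_pos: [535.8, -41.2, 219.3]
ee_rot: [-0.293, 0.7, 0.51, 0.406]
force: [0.4, -0.2, 0.3]
grip_width: -0.0
grip_force: 0.0
```

Run:
```python
from h import *
from rig import *
A=capture("scene");B=capture("top");print(sense()["joints"].round(2))
a=A["pixels"][110:310,220:440];b=B["pixels"][150:350,210:430]
cv2.imwrite("pics/c4.png",cv2.resize(np.hstack([a,b]),(800,364),interpolation=cv2.INTER_CUBIC))
```

```text
[-0.69  0.49  1.67  0.94  1.56 -0.69]
```

View pics/c4.png

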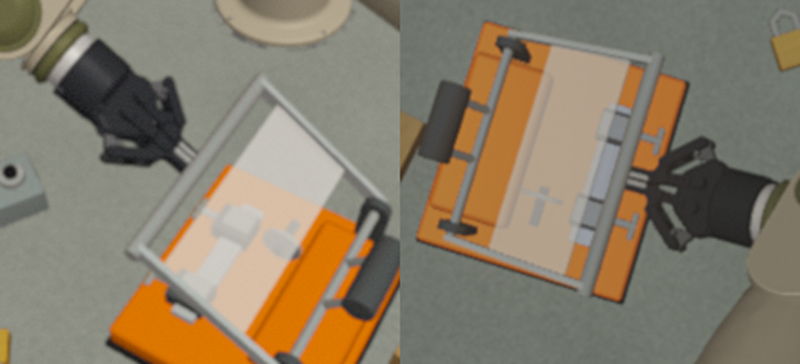

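The guard is at about 30°, resting on the fingertips under the bar, at crop (185,155) on the left and (635,180) on the right. I'll carry on past the balance point.

drive_tool:
  commands: "0.02 0.064 0.096 0 0 0 0; 0.02 0.064 0.096 0 0 0 0; 0.02 0.064 0.096 0 0 0 0; 0.026 0.08 0.083 0 0 0 0; 0.026 0.08 0.083 0 0 0 0; 0.026 0.08 0.083 0 0 0 0; 0.043 0.13 0.108 0 0 0 0; 0 0 0 0 0 0 0; 0 0 0 0 0 0 0; 0 0 0 0 0 0 0; 0 0 0 0 0 0 0; 0 0 0 0 0 0 0; 0 0 0 0 0 0 0; 0 0 0 0 0 0 0; 0 0 0 0 0 0 0"

```text
time_s: 11.28
eef_pos: [553.4, 13.8, 281.2]
ee_rot: [-0.294, 0.701, 0.508, 0.405]
force: [-0.0, 0.3, 0.3]
grip_width: 0.001
grip_force: 0.0
```

Run:
```python
from h import *
from rig import *
A=capture("scene");B=capture("top")
a=A["pixels"][110:310,220:440];b=B["pixels"][150:350,210:430]
cv2.imwrite("pics/c5.png",cv2.resize(np.hstack([a,b]),(800,364),interpolation=cv2.INTER_CUBIC))
```

```text
(no output)
```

View pics/c5.png

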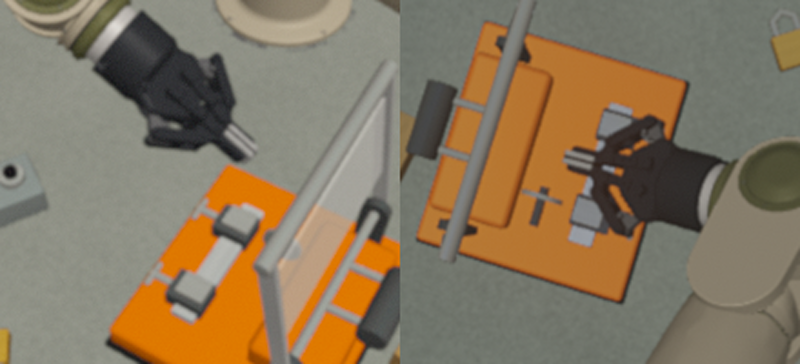

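The guard has swung to its upper stop. The bar is at crop (485,130) in the top view, well clear of the fingertips at (570,158). I'll back the tool away along its axis and wait for the guard to settle.

drive_tool:
  commands: "-0.08 -0.25 0.15 0 0 0 0; -0.08 -0.25 0.15 0 0 0 0; -0.08 -0.25 0.15 0 0 0 0; -0.08 -0.25 0.1 0 0 0 0; 0 0 0 0 0 0 0; 0 0 0 0 0 0 0; 0 0 0 0 0 0 0; 0 0 0 0 0 0 0; 0 0 0 0 0 0 0; 0 0 0 0 0 0 0; 0 0 0 0 0 0 0; 0 0 0 0 0 0 0; 0 0 0 0 0 0 0; 0 0 0 0 0 0 0; 0 0 0 0 0 0 0; 0 0 0 0 0 0 0; 0 0 0 0 0 0 0; 0 0 0 0 0 0 0; 0 0 0 0 0 0 0; 0 0 0 0 0 0 0"

```text
time_s: 13.05
eef_pos: [521.3, -86.0, 336.3]
ee_rot: [-0.294, 0.701, 0.509, 0.405]
force: [-0.1, 0.2, -0.2]
grip_width: 0.001
grip_force: 0.0
```

Run:
```python
from h import *
from rig import *
B=capture("top");b=B["pixels"][150:350,210:430]
o=cv2.imread("pics/c5.png")[:,400:]; n=cv2.resize(b,(400,364),interpolation=cv2.INTER_CUBIC)
print(np.abs(o.astype(int)-n)[:, :150].mean())
for k,z in(("oil_mid",60),("carton_mid",20)): print(k,[to_z(B,x["position"],z).round() for x in boxes_of(B,k)[:1]])
print(finish_job())
```

```text
0.6494505494505495
oil_mid [array([ 675., -400.,   60.])]
carton_mid [array([588., 273.,  20.])]
the job is handed in; nothing more can be done
None
```

The job is handed in, with no verdict returned: the stop button was pressed fully down and released, the guard rests still at its upper stop, and I saw no sign that the start button or the loose things were disturbed.

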